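Press the repaired book

ROBOT

A 6-joint arm with a two-finger parallel gripper is mounted at the origin on the work surface. World frame = base frame: x ahead of the robot, y to its left, z up, the work surface at z = 0. Lengths are in mm, angles in rad, forces in N, time in s.
With the tool pointing down it reaches from about 400 to 925 mm from the base axis. Payload 12.5 kg.
Tool frame: the origin (TCP) lies at the centre of the arm's flange, where the gripper is bolted on; the fingertips stand 190 mm ahead of it and the grasp point (between the pads) lies 171 mm ahead of it; z points along the fingers, y is the line along which they close (so a half turn about z gives the same grasp; the last joint's range is limited). The gripper opens to 95 mm and grips with 3 to 60 N. Pads are 20 mm wide; open, the fingers measure 119 mm over their backs; the gripper's body (75 mm by 180 mm) begins 59 mm behind the grasp point.
Start: joints at [-1.206, 0.491, 1.559, -0, 1.092, -0.106], TCP at [283.518, -556.994, 404.761] pointing down, gripper open.
Joint ranges: [-3.1, 3.1], [-0.84, 2.19], [0.05, 2.79], [-1.13, 4.28], [0.06, 2.93], [-2.69, 2.69]. Speed limits (rad/s): [2.22, 2.22, 2.79, 3.14, 3.14, 3.14].

INTERFACE

Orientations are given as [roll, pitch, yaw] about the fixed x, y, z axes, in that order (R = Rz(yaw) Ry(pitch) Rx(roll)).
In Python, from cell import env, read_camera, search_frame, cut_out gives the robot as it stands. The module is installed in compiled form; this text tells all that it offers.
- The arm moves only by the tool move_arm, never from a script. Its argument "commands" is a list of rows, each a list of 3 entries, a list of its own where there are three numbers: the shift along the world's x, y, z normalised to -1 to 1, where 1 is 0.03 m, then the turn about the world's z normalised to -1 to 1, where 1 is 0.08 rad, then the opening, from -1 (shut) to 1 (fully open), so that 0 is half open. A call has 1 to 20 rows; each row shifts and turns the commanded pose from where the row before left it; what a row does not reach is not made up. A row lasts 1/12 s, in which the tool goes at most 41.7 mm and 7.16 degrees, less where a joint would pass 70% of its speed; a pose out of reach is approached as far as the arm can. A call with a number of a shift or a turn outside -1 to 1 is refused whole. A call with a gripper value outside its range is refused whole. The fingers move at their own pace and stop on an object; the grip force is fixed at half the most. Time passes only in rows, so rows that do not move let the fingers close. It gives the time, the measured TCP pose, the force, the opening and the grip force at its end, in the units of the state.
- env.state(): the state, without advancing time (a new reading comes with each control period).
- read_camera(name): name is "scene" or "side" or "wrist"; returns a dict with "image" (400x640x3 uint8, red, green, blue), "fx", "fy", "cx", "cy" (pixels), "rvec" (rotation vector, rad) and "tvec" (3), from world to camera coordinates, as OpenCV has them. Camera axes: x right, y down, z forward; pixel columns grow to the right and rows downward; lengths in mm; the calibration is good to about 2 mm. The wrist camera is an equidistant fisheye: a pixel r from the principal point sees the ray r / f radians off the axis. A picture is of the moment at which its call begins. There is no depth.
- env.job_done(): hands the job in; it is judged then, once.
Trained networks look in a picture, given as the dict that the camera call returned (one of the last four; its "shot" number tells which), for a name from the list of things; names that differ only in an ending like _2 or _b are one class to them, and where a whole thing is asked for, a point or a joint stands for the part that bears it (a point fixed in the world has none). Each returns a list of dicts, best first, with "confidence" (0 to 1); they miss things now and then, are a little off and sometimes report something else, mostly with a low value. They report only what shows in the picture. A call takes as long as a camera call. They do not tell look-alikes from the thing itself.
- search_frame(thing, picture): "at" ([column, row] in pixels, amid what is visible of it).
- cut_out(thing, picture): "region" (400x640 bool, what is visible of it) and "at" ([column, row] in pixels, amid what is visible of it).
The state is a dict: "t": time; "joints": joint angles; "qvel": joint speeds; "tau": joint torques, N m; "eef_pos": TCP position; "tcp_rot": TCP orientation; "ft_force": force on the tool from outside, world axes, zero at the start; "moment": the same for the moment, N m; "opening": opening from 0.0 (shut) to 1.0 (fully open); "grip_force": force on a finger pad.
Only numpy, scipy, OpenCV 4.12 (cv2) and the standard library are available. Lean on these libraries where they do the work, as an engineer would, in place of code of your own. Each camera call takes 0.05 s, during which the arm holds its last target. There are 200 camera calls.

TASK

Slide the small grey book straight back on the book press until it rests square against the back stop, in the middle under the pressing plate. Then wind the T-handle clockwise, taking its ends in turn as needed, until it comes up against its stop and the plate holds the book tight, and let go. Leave everything else on the desk where it is.

Things in the scene. Friction and masses are not known exactly. Their poses are not given: they have to be found in the camera images.
- press: small fixed book press; wooden base 250 x 190 x 18 mm, reaching from 175 mm in front of the screw (feed table) to 75 mm behind it. Origin on the desk below the screw; x points from its front to its back, y to its left, z up. Its front faces away from the robot (x towards the robot, within 0.3 rad). Two 16 mm posts at x 0, y +-78 mm carry a steel cross beam; a vertical screw with a T-handle passes through it
- beam (a point): centre of the cross beam's underside, 95 mm above the desk, axes as the press. The beam is 80 mm (x) x 190 mm (y) x 25 mm high, so its top is 120 mm above the desk (post nuts 126 mm)
- stop (a point): middle of the foot of the back stop's front face, on the base's top, 50 mm behind the screw. The stop is a dark wooden strip 22 mm high, 130 mm wide, 16 mm thick
- seat (a point): point on the base's top, 18 mm above the desk, directly below the screw, axes as the press: where the centre of the book's underside belongs (rear end against the back stop, square and central)
- book: small grey book, 100 mm long (x), 62 wide (y), 22 thick, 0.09-0.18 kg, lying on the front of the press's base, askew, its rear end just at the plate's front edge. Origin: centre of its underside; x points roughly to the back. When home, its front end is 50 mm in front of the screw: beam and handle leave no room there for an upright gripper, so push it home with the tool's upper end leaning away from the press (some 25 degrees)
- platen: flat steel pressing plate under the beam, 84 mm (x) x 86 mm (y) x 10 mm, centred on the screw. Origin: centre of its underside. At the start it hangs 5 to 7 mm above the height of the book's top; it comes down 1.8 mm per radian of the handle and bears on the book through a spring in the screw: the last 2.8 rad of winding build up about 14 N
- handle (a joint): T-handle angle in rad, growing clockwise seen from above. 0: bar straight across the press, end_a to its left (+y). Starts between -0.4 and 0.8; the plate meets the book at 3.4; fixed stop at 6.2 (fully tight). It stays where it is left; turning takes about 0.15 N m (2.5 N at 60 mm from the screw), hardly more when pressing
- hub (a point): middle of the T-handle's bar, on the screw axis, 168 mm above the desk at handle 0 and 1.8 mm lower per radian. The bar is a plain steel rod 11 mm thick with an 18 mm black ball centred 75 mm from the screw at each end; the hub is 26 mm thick and reaches 10 mm above and 24 mm below the bar's axis
- end_a (a point): centre of the ball at one end of the T-handle's bar, 75 mm from the screw axis
- end_b (a point): centre of the ball at the other end of the bar
- glue: white glue bottle, 60 mm across, 170 mm tall, standing just behind the press (robot side), on its +y side (bystander); origin at the centre of its underside
- pencil_pot: clay pot with pencils, 72 mm across, 174 mm tall to the pencil tips, standing just behind the press (robot side), on its -y side (bystander); origin at the centre of its underside
- brush: paste brush 170 mm long, lying beside the press on its +y side (bystander); origin on its underside
- weight: brass paperweight, 48 mm across, 56 mm tall, beside the press on its -y side (bystander); origin at the centre of its underside
- mug: white coffee mug, 80 mm across, 95 mm tall (bystander); origin at the centre of its underside
- stapler: black stapler, 140 mm long, 45 mm tall (bystander); origin at the centre of its underside
Mind the look-alikes: they are no part of the job. Leave any brown or yellow look-alike of the book alone.

How it is judged:
By the outcome, as a careful person would: the job done as asked, in the order asked, and still so for the second after the job is handed in, with the robot touching nothing.
It also fails if it takes over 72 s, if anything falls off the work surface, if the arm or the gripper's body presses on something with over 40 N, if the wrist force passes 120 N, or if a joint passes its speed limit or range.

## Working session

There is one attempt and no reset: what is moved stays moved. The work goes in short steps, Python scripts to look and compute and a tool call to move; the robot and the scene stay as the last step left them, time stands still between calls to the robot, and variables do not carry over. Pictures are saved under pics/ and viewed, at most 10 in all, crops included, and the job is handed in when it is done.

Besides the shell and the picture viewer there is one more tool, called after "Emit:" in YAML: its name, and indented under it one key for each argument. move_arm: Moves the arm, as the interface text tells. Its arguments: {"type":"object","properties":{"commands":{"type":"array","items":{"type":"array"}}},"required":["commands"]}

```bash
mkdir -p pics
cat > h.py <<'E'
import numpy as np, cv2
from cell import env, read_camera, search_frame, cut_out
def ray(c,uv):
    R=cv2.Rodrigues(np.array(c["rvec"],float))[0]; t=np.array(c["tvec"],float).ravel()
    d=np.array([(uv[0]-c["cx"])/c["fx"],(uv[1]-c["cy"])/c["fy"],1.])
    return -R.T@t, R.T@d
def atz(c,uv,z):
    o,d=ray(c,uv); return o+d*(z-o[2])/d[2]
def proj(c,P):
    R=cv2.Rodrigues(np.array(c["rvec"],float))[0]; p=np.atleast_2d(P)@R.T+np.array(c["tvec"],float).ravel()
    return np.c_[p[:,0]/p[:,2]*c["fx"]+c["cx"],p[:,1]/p[:,2]*c["fy"]+c["cy"]]
def tri(cs,uvs):
    A=np.zeros((3,3));b=np.zeros(3)
    for c,uv in zip(cs,uvs):
        o,d=ray(c,uv);d/=np.linalg.norm(d);M=np.eye(3)-np.outer(d,d);A+=M;b+=M@o
    return np.linalg.solve(A,b)
def save(n,im): cv2.imwrite(f"pics/{n}.png",cv2.cvtColor(np.ascontiguousarray(im),cv2.COLOR_RGB2BGR))
E
python3 - <<'E'
from h import *
print(env.state())
for n in("scene","side"):
    c=read_camera(n); save(n,c["image"]); print(n,-cv2.Rodrigues(np.array(c["rvec"]))[0].T@np.array(c["tvec"]).ravel())
    for th in "press,book,platen,handle,end_a,end_b,hub,glue,pencil_pot,brush,weight,mug,stapler,stop".split(","):
        try: print(th,[(np.round(r["at"]).tolist(),round(r["confidence"],2)) for r in search_frame(th,c)][:4])
        except Exception as e: print(th,e)
E
```

```text
{'t': 0.0, 'joints': array([-1.20560897e+00,  4.91551813e-01,  1.55947786e+00, -2.96261693e-05,
        1.09168317e+00, -1.05620054e-01]), 'qvel': array([ 0.0002554 , -0.00035237, -0.00107838, -0.00031485,  0.00072598,
       -0.00160672]), 'tau': array([-8.89446746e-04, -6.12653446e+01, -2.58185256e+01,  6.92633120e-02,
        4.81964846e-02, -1.35174860e-04]), 'eef_pos': array([ 283.49574078, -556.95816118,  404.15665621]), 'tcp_rot': array([-3.14047594e+00, -9.19658852e-05,  4.70821029e-01]), 'ft_force': array([-0.46550004,  0.17794839,  0.31754823]), 'moment': array([ 0.02933155, -0.0157719 , -0.04051949]), 'grip_force': 0.0, 'opening': 0.9968009662753191}
scene [1299.81356654  385.86384881  703.24386141]
press [([368.0, 244.0], 0.58), ([366.0, 240.0], 0.27)]
book [([351.0, 266.0], 0.71), ([216.0, 198.0], 0.66), ([244.0, 250.0], 0.58)]
platen [([367.0, 238.0], 0.62), ([366.0, 246.0], 0.57)]
handle [([368.0, 195.0], 0.58)]
end_a [([372.0, 190.0], 0.62)]
end_b [([372.0, 190.0], 0.62)]
hub [([369.0, 195.0], 0.63)]
glue [([350.0, 184.0], 0.85)]
pencil_pot [([417.0, 207.0], 0.9)]
bru
[... 158 characters left out ...]
43.0], 0.38)]
stop [([368.0, 243.0], 0.56), ([370.0, 193.0], 0.37)]
side [  423.99154579 -1107.38040494   675.51990037]
press [([314.0, 201.0], 0.73)]
book [([336.0, 202.0], 0.92), ([310.0, 202.0], 0.69), ([349.0, 172.0], 0.63), ([361.0, 241.0], 0.59)]
platen [([304.0, 200.0], 0.48)]
handle [([307.0, 165.0], 0.5)]
end_a [([310.0, 167.0], 0.54)]
end_b [([310.0, 167.0], 0.54)]
hub [([312.0, 196.0], 0.47), ([310.0, 164.0], 0.45), ([283.0, 206.0], 0.44)]
glue [([283.0, 206.0], 0.75), ([307.0, 166.0], 0.7)]
pencil_pot [([310.0, 200.0], 0.74), ([270.0, 179.0], 0.56)]
brush [([340.0, 223.0], 0.63)]
weight []
mug [([267.0, 307.0], 0.55)]
stapler [([331.0, 307.0], 0.58)]
stop [([312.0, 197.0], 0.95)]
```

View pics/scene.png

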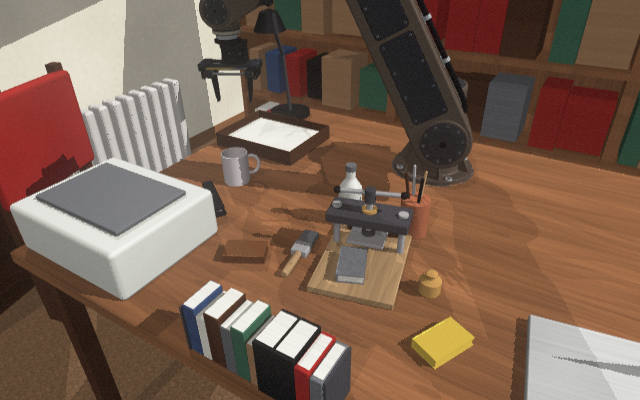

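View pics/side.png

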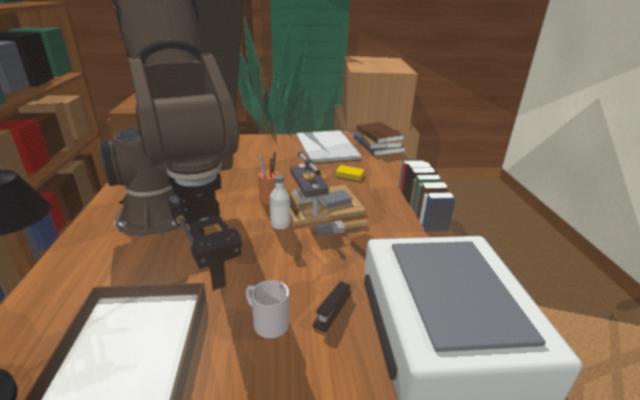

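The scene shows the press at about (365,245) with its front towards the camera. Book candidates:
- Grey, on the base, at (351,265).
- Brown, on the desk, at (244,250).
- Yellow, at (443,342).

Only the grey one lies on the press base with its rear at the plate, so that is the book. I'll confirm it in an enlarged crop and read off points.

Run:
```python
from h import *
c=read_camera("scene"); s=read_camera("side")
save("c1",cv2.resize(c["image"][155:315,290:450],None,fx=5,fy=5,interpolation=cv2.INTER_CUBIC)[:600*5//5+200][:, :800][:800])
a=cv2.resize(c["image"][170:310,290:450],(686,600),interpolation=cv2.INTER_CUBIC); save("c1",a)
b=cv2.resize(s["image"][140:245,245:385],(800,600),interpolation=cv2.INTER_CUBIC); save("s1",b)
for n,uv,z in(("book",(351,264),40),("front L corner",(309,287),18),("front R",(397,306),18),("hub",(370,194),168)):print(n,atz(c,uv,z).round())
```

```text
book [601.  27.  40.]
front L corner [691. -27.  18.]
front R [646. 158.  18.]
hub [503.  20. 168.]
```

View pics/c1.png

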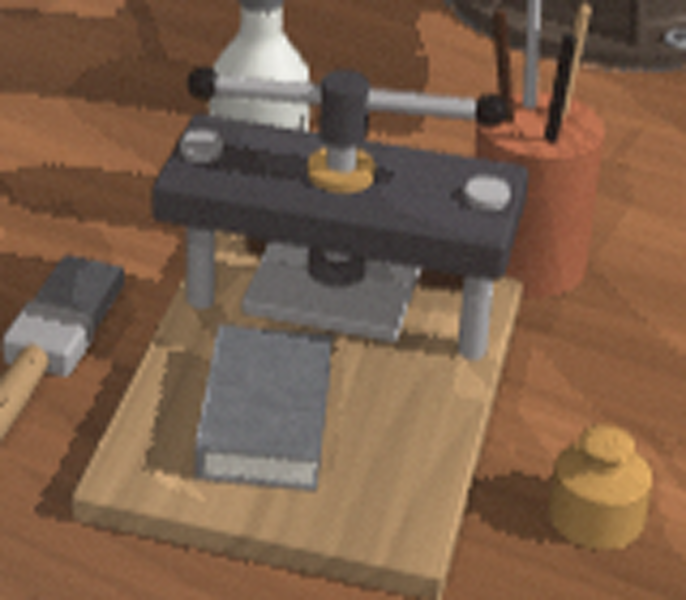

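View pics/s1.png

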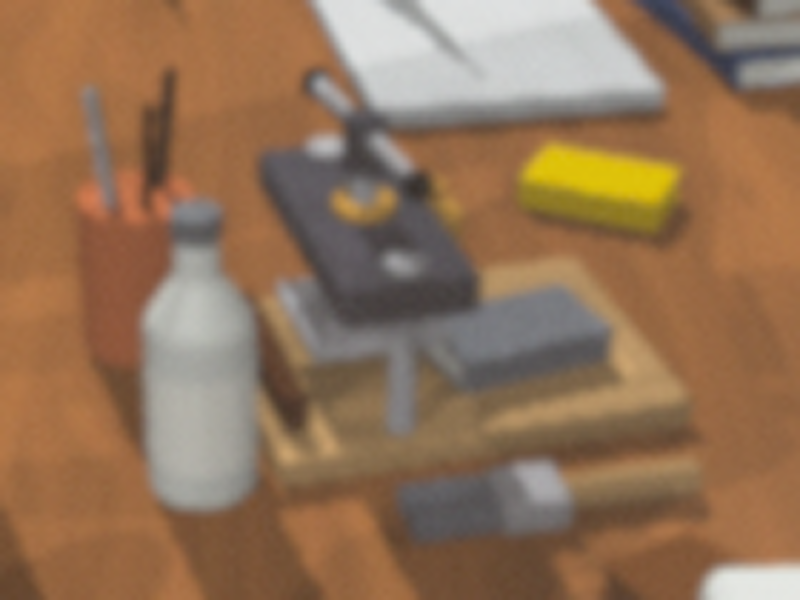

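The crop confirms the grey book lying askew on the front of the base. In it, the book's top corners are at (220,330), (330,340), (316,460) and (203,452), and the balls at (203,82) and (491,110). Next I fit the poses.

```bash
cat > fit.py <<'E'
from h import *
from scipy.optimize import least_squares
c=read_camera("scene"); s=read_camera("side")
C=lambda p:(np.array(p)/[686/160,600/140]+[290,170]-0.5+.5/4.3); S=lambda p:np.array(p)/5.714+[245,140]-0.5
Rz=lambda a:np.array([[np.cos(a),-np.sin(a),0],[np.sin(a),np.cos(a),0],[0,0,1]])
pc=[((-175,95,18),(78,498)),((-175,-95,18),(440,580)),((40,95,120),(192,118)),((-40,95,120),(158,190)),((-40,-95,120),(505,245)),((40,-95,120),(527,170)),((0,78,126),(202,143)),((0,-78,126),(488,190))]
ps=[((0,-78,126),(322,147)),((0,78,126),(405,263)),((-175,95,18),(688,405)),((-175,-95,18),(577,262))]
def res(p,L,cam,f,off=(0,0)):
    P=np.array([q for q,_ in L],float)@Rz(p[2]).T+[p[0],p[1],0]
    return (proj(cam,P)-np.array([f(u) for _,u in L])).ravel()
for nm,fn in(("both",lambda p:np.r_[res(p,pc,c,C),res(p,ps,s,S)]),("scene",lambda p:res(p,pc,c,C)),("side",lambda p:res(p,ps,s,S))):
    r=least_squares(fn,[500,20,3.0]); print(nm,r.x,np.abs(r.fun).max(),np.round(r.fun,1)if nm=="both" else"")
    if nm=="both":p=r.x
W=np.array([p[0],p[1],0])
loc=lambda w:(np.asarray(w)-W)@Rz(p[2])
bk=[((50,31,40),(220,330)),((50,-31,40),(330,340)),((-50,-31,40),(318,460)),((-50,31,40),(203,452))]
r=least_squares(lambda q:res(q,bk,c,C),[600,27,p[2]]); print("book world",r.x,"local",loc([*r.x[:2],18]),"dyaw",r.x[2]-p[2],np.abs(r.fun).max())
ea=tri([c,s],[C((203,82)),S((418,185))]);eb=tri([c,s],[C((491,110)),S((317,80))]);print("a",ea,loc(ea),"b",eb,loc(eb))
ea=atz(c,C((203,82)),167);eb=atz(c,C((491,110)),167);print("a",loc(ea),"b",loc(eb))
for n,cam,uv,z in(("glue",c,(350,184),90),("glue",s,(283,206),80),("pot",c,(417,215),50),):print(n,loc(atz(cam,uv,z)),atz(cam,uv,z))
E
python3 fit.py
```

```text
both [498.04090794  17.91868561   3.37159529] 1.8097342811464614 [-1.7 -0.2  1.1 -0.1  0.3 -1.6 -1.8 -0.8  0.6  0.7  1.  -1.2  0.   0.1
  0.   0.   0.7 -0.5 -0.2 -0.6  1.  -1.  -0.4 -1.2]
scene [498.75981898  18.2843461    3.37406509] 1.8243669257745978 
side [496.35199747  12.71178769   3.3654158 ] 0.7642990170924691 
book world [591.33306522  24.72726178   3.55322939] local [-92.38760225  14.63947644  18.        ] dyaw 0.1816341008443878 1.0767438748962377
a [522.55283871 -54.20927918 169.32516487] [ -7.42268884  75.81676428 169.32516487] b [474.31676172  88.93586858 170.31392252] [  6.90888611 -74.55563482 170.31392252]
a [ -2.99716705  76.82067512 167.        ] b [ 12.96568577 -74.04912397 167.        ]
glue [154.33278779  86.87098339  90.        ] [ 367.57720585 -101.84942191   90.        ]
glue [109.04724265 100.78538904  80.        ] [ 414.84239957 -105.0732002    80.        ]
pot [119.27337828 -98.49351125  50.        ] [359.45393999  86.62649331  50.        ]
```

Press origin is about (498,18) with yaw 3.37, and the book sits at local (-92,15), 0.18 rad askew. The handle reads about -0.1. The rows have no tilt input, so I'll check in free space whether the tool leans when it is driven past its inner reach.

Emit:
move_arm:
  commands:
    - [[-0.45, 0.89, 0], 0, -1]
    - [[-0.45, 0.89, 0], 0, -1]
    - [[-0.45, 0.89, 0], 0, -1]
    - [[-0.45, 0.89, 0], 0, -1]
    - [[-0.45, 0.89, 0], 0, -1]
    - [[-0.45, 0.89, 0], 0, -1]
    - [[-0.45, 0.89, 0], 0, -1]
    - [[-0.45, 0.89, 0], 0, -1]
    - [[-0.45, 0.89, 0], 0, -1]
    - [[-0.45, 0.89, 0], 0, -1]
    - [[0, 0, 0], 0, -1]

```text
t: 2.62
eef_pos: [147.1, -286.0, 404.6]
tcp_rot: [-3.14, -0.0, 0.471]
ft_force: [1.4, -1.4, 0.4]
opening: 0.285
grip_force: 0.0
```

```bash
python3 -c "
from h import *
s=env.state();print(s['joints'],s['eef_pos'],s['tcp_rot'],s['t'])"
```

```text
[-1.30215903e+00  4.60753182e-02  2.22040744e+00 -1.38807320e-04
  8.76969821e-01 -2.02236594e-01] [ 147.06595699 -285.96395507  404.6121821 ] [-3.13974923e+00 -2.69208410e-04  4.70962502e-01] 2.6167
```

Emit:
move_arm:
  commands:
    - [[0.45, -0.89, 0.3], 0, -1]
    - [[0.45, -0.89, 0.3], 0, -1]
    - [[0.45, -0.89, 0.3], 0, -1]
    - [[0.45, -0.89, 0.3], 0, -1]
    - [[0.45, -0.89, 0.3], 0, -1]
    - [[0.45, -0.89, 0.3], 0, -1]
    - [[0.45, -0.89, 0.3], 0, -1]
    - [[0.45, -0.89, 0.3], 0, -1]
    - [[0.45, -0.89, 0.3], 0, -1]
    - [[0.45, -0.89, 0.3], 0, -1]
    - [[0.45, -0.89, 0.3], 0, -1]
    - [[0.45, -0.89, 0.3], 0, -1]
    - [[0.45, -0.89, 0.3], 0, -1]
    - [[0.45, -0.89, 0.3], 0, -1]
    - [[0.45, -0.89, 0.3], 0, -1]
    - [[0.45, -0.89, 0.3], 0, -1]
    - [[0.45, -0.89, 0.3], 0, -1]
    - [[0.45, -0.89, 0.3], 0, -1]
    - [[0.45, -0.89, 0.3], 0, -1]
    - [[0.45, -0.89, 0.3], 0, -1]

```text
t: 4.28
eef_pos: [401.4, -790.9, 572.3]
tcp_rot: [3.134, 0.0, 0.471]
ft_force: [0.9, -0.9, 0.2]
opening: 0.004
grip_force: 0.0
```

Emit:
move_arm:
  commands:
    - [[0.45, -0.89, 0.3], 0, -1]
    - [[0.45, -0.89, 0.3], 0, -1]
    - [[0.45, -0.89, 0.3], 0, -1]
    - [[0.45, -0.89, 0.3], 0, -1]
    - [[0.45, -0.89, 0.3], 0, -1]
    - [[0.45, -0.89, 0.3], 0, -1]

```text
t: 4.78
eef_pos: [409.9, -808.1, 556.8]
tcp_rot: [3.027, 0.0, 0.471]
ft_force: [-0.1, -0.5, 0.4]
opening: 0.001
grip_force: 0.0
```

```bash
python3 -c "
from h import *
s=env.state();print(s['joints'],s['eef_pos'],s['tcp_rot'],s['t'])"
```

```text
[-1.17491137  1.0496731   0.04735556  0.00869718  1.92989783 -0.07147507] [ 409.88992457 -808.09494952  556.77736134] [3.02665232e+00 4.52326099e-04 4.70857842e-01] 4.7833
```

Emit:
move_arm:
  commands:
    - [[-0.45, 0.89, 0], 0, -1]
    - [[-0.45, 0.89, 0], 0, -1]
    - [[-0.45, 0.89, 0], 0, -1]
    - [[-0.45, 0.89, 0], 0, -1]

```text
t: 5.12
eef_pos: [371.5, -733.4, 557.4]
tcp_rot: [3.029, 0.0, 0.471]
ft_force: [0.2, -0.8, 0.7]
opening: 0.004
grip_force: 0.0
```

```bash
python3 -c "
from h import *
s=env.state();print(s['joints'],s['eef_pos'],s['tcp_rot'],s['t'])"
```

```text
[-1.18305249  0.74337903  0.69884256  0.00903836  1.58719123 -0.08237136] [ 371.51550583 -733.39439671  557.39965098] [3.02905192e+00 2.77428362e-04 4.70755169e-01] 5.1167
```

The lean is kept when the arm comes back, so driving past the reach limit sets a tilt and the yaw then aims it. The lean has to lie along the tool's x, so I'll turn the tool about 1.76 rad first and then push past the reach limit again.

Emit:
move_arm:
  commands:
    - [[0, 0, 0], 1, -1]
    - [[0, 0, 0], 1, -1]
    - [[0, 0, 0], 1, -1]
    - [[0, 0, 0], 1, -1]
    - [[0, 0, 0], 1, -1]
    - [[0, 0, 0], 1, -1]
    - [[0, 0, 0], 1, -1]
    - [[0, 0, 0], 1, -1]
    - [[0, 0, 0], 1, -1]
    - [[0, 0, 0], 1, -1]
    - [[0, 0, 0], 1, -1]
    - [[0, 0, 0], 1, -1]
    - [[0, 0, 0], 1, -1]
    - [[0, 0, 0], 1, -1]
    - [[0, 0, 0], 1, -1]
    - [[0, 0, 0], 1, -1]
    - [[0, 0, 0], 1, -1]
    - [[0.1, -0.2, 0], 1, -1]
    - [[0.2, -0.4, 0], 1, -1]
    - [[0.3, -0.6, 0], 1, -1]

```text
t: 6.78
eef_pos: [389.7, -769.4, 561.0]
tcp_rot: [3.033, 0.006, 2.075]
ft_force: [0.5, -1.1, 0.8]
opening: 0.005
grip_force: 0.0
```

Emit:
move_arm:
  commands:
    - [[0.3, -0.6, 0], 1, -1]
    - [[0.3, -0.6, 0], 1, -1]
    - [[0.3, -0.6, 0], 0, -1]
    - [[0.3, -0.6, 0], 0, -1]
    - [[0.3, -0.6, 0], 0, -1]
    - [[0.3, -0.6, 0], 0, -1]
    - [[0.3, -0.6, 0], 0, -1]
    - [[0.3, -0.6, 0], 0, -1]

```text
t: 7.45
eef_pos: [414.8, -819.9, 518.0]
tcp_rot: [3.041, 0.068, 2.2]
ft_force: [0.7, -0.4, -0.1]
opening: 0.004
grip_force: 0.0
```

```bash
cat >> h.py <<'E'
def st():
    s=env.state();r=s['tcp_rot'];from scipy.spatial.transform import Rotation as Q
    M=Q.from_euler('xyz',r).as_matrix();z=M[:,2];l=-z[:2]  # lean of upper end
    print('j',s['joints'].round(3),'pos',s['eef_pos'].round(1),'lean',np.arcsin(np.hypot(*l)).round(3),'head',np.arctan2(l[1],l[0]).round(3),'xhead',np.arctan2(M[1,0],M[0,0]).round(3),'lean_x,y',(-(M[:2,0]@z[:2])).round(3),'tilt tool: ylift',M[2,1].round(3),'xlift',M[2,0].round(3),'tip',(s['eef_pos']+190*z).round(1),'F',s['ft_force'].round(1),'t',s['t'])
    return s,M
E
python3 -c "
from h import *
st()"
```

```text
j [-1.184  1.093  0.048  0.123  1.958 -1.768] pos [ 414.8 -819.9  518. ] lean 0.121 head -3.101 xhead 2.2 lean_x,y 0.067 tilt tool: ylift 0.1 xlift -0.068 tip [ 437.7 -819.   329.4] F [ 0.7 -0.4 -0.1] t 7.45
```

Emit:
move_arm:
  commands:
    - [[0.45, -0.89, 0], 0, -1]
    - [[0.45, -0.89, 0], 0, -1]
    - [[0.45, -0.89, 0], 0, -1]
    - [[0.45, -0.89, 0], 0, -1]
    - [[0.45, -0.89, 0], 0, -1]
    - [[0.45, -0.89, 0], 0, -1]
    - [[0.45, -0.89, 0], 0, -1]
    - [[0.45, -0.89, 0], 0, -1]

```text
t: 8.12
eef_pos: [433.6, -854.6, 445.6]
tcp_rot: [3.056, 0.195, 2.188]
ft_force: [0.3, 0.7, 0.2]
opening: 0.003
grip_force: 0.0
```

```bash
python3 -c "
from h import *
st()"
```

```text
j [-1.181  1.172  0.048  0.129  1.75  -1.773] pos [ 433.6 -854.6  445.6] lean 0.212 head 2.604 xhead 2.188 lean_x,y 0.189 tilt tool: ylift 0.083 xlift -0.193 tip [ 467.9 -875.   259.9] F [0.3 0.7 0.2] t 8.1167
```

Emit:
move_arm:
  commands:
    - [[0.4, -0.8, 0.4], 1, -1]
    - [[0.4, -0.8, 0.4], 1, -1]
    - [[0.4, -0.8, 0.4], 1, -1]
    - [[0.45, -0.89, 0], 0, -1]
    - [[0.45, -0.89, 0], 0, -1]
    - [[0.45, -0.89, 0], 0, -1]
    - [[0.45, -0.89, 0], 0, -1]
    - [[0.45, -0.89, 0], 0, -1]
    - [[0.45, -0.89, 0], 0, -1]
    - [[0.45, -0.89, 0], 0, -1]
    - [[0.45, -0.89, 0], 0, -1]
    - [[0.45, -0.89, 0], 0, -1]

```text
t: 9.12
eef_pos: [451.4, -884.1, 383.1]
tcp_rot: [3.125, 0.388, 2.418]
ft_force: [0.1, 0.1, 0.1]
opening: 0.006
grip_force: 0.0
```

```bash
python3 -c "
from h import *
st()"
```

```text
j [-1.18   1.242  0.048  0.182  1.508 -2.01 ] pos [ 451.4 -884.1  383.1] lean 0.388 head 2.46 xhead 2.418 lean_x,y 0.35 tilt tool: ylift 0.015 xlift -0.378 tip [ 507.2 -929.4  207.2] F [0.1 0.1 0.1] t 9.1167
```

The tool now leans 0.39 rad along its own x. Next I move to a hover in front of the book, turning the lean to the book's heading of 0.41 and opening the gripper.

Emit:
move_arm:
  commands:
    - [[0.31, 0.95, 0.3], -0.78, 1]
    - [[0.31, 0.95, 0.3], -0.78, 1]
    - [[0.31, 0.95, 0.3], -0.78, 1]
    - [[0.31, 0.95, 0.3], -0.78, 1]
    - [[0.31, 0.95, 0.3], -0.78, 1]
    - [[0.31, 0.95, 0.3], -0.78, 1]
    - [[0.31, 0.99, 0], -0.78, 1]
    - [[0.31, 0.99, 0], -0.78, 1]
    - [[0.31, 0.99, 0], -0.78, 1]
    - [[0.31, 0.99, 0], -0.78, 1]
    - [[0.31, 0.99, 0], -0.78, 1]
    - [[0.31, 0.99, 0], -0.78, 1]
    - [[0.31, 0.99, 0], -0.78, 1]
    - [[0.31, 0.99, 0], -0.78, 1]
    - [[0.31, 0.99, 0], -0.78, 1]
    - [[0.31, 0.99, 0], -0.78, 1]
    - [[0.31, 0.99, 0], -0.78, 1]
    - [[0.31, 0.99, 0], -0.78, 1]
    - [[0.31, 0.99, 0], -0.78, 1]
    - [[0.31, 0.99, 0], -0.78, 1]

```text
t: 10.78
eef_pos: [633.9, -312.7, 433.5]
tcp_rot: [3.12, 0.385, 1.197]
ft_force: [0.0, -0.1, -1.2]
opening: 1.0
grip_force: 0.0
```

Emit:
move_arm:
  commands:
    - [[0.31, 0.99, 0], -0.78, 1]
    - [[0.31, 0.99, 0], -0.78, 1]
    - [[0.31, 0.99, 0], -0.78, 1]
    - [[0.31, 0.99, 0], -0.78, 1]
    - [[0.31, 0.99, 0], -0.78, 1]
    - [[0.31, 0.99, 0], -0.78, 1]
    - [[0.31, 0.99, 0], -0.78, 1]
    - [[0.31, 0.99, 0], -0.78, 1]
    - [[0.31, 0.99, 0], -0.78, 1]
    - [[0.31, 0.99, 0], -0.78, 1]
    - [[0.31, 0.99, 0], -0.78, 1]
    - [[0.31, 0.99, 0], -0.78, 1]
    - [[0.31, 0.99, 0], -0.78, 1]
    - [[0, 0, 0], 0, 1]

```text
t: 11.95
eef_pos: [755.2, 77.1, 432.7]
tcp_rot: [3.123, 0.381, 0.39]
ft_force: [-0.8, -0.6, 0.3]
opening: 1.0
grip_force: 0.0
```

```bash
python3 -c "
from h import *
st();w=read_camera('wrist');print({k:v for k,v in w.items() if k!='image'});save('w1',w['image'])"
```

```text
j [ 0.031  0.73   1.044 -0.15   1.718  1.212] pos [755.2  77.1 432.7] lean 0.382 head 0.439 xhead 0.39 lean_x,y 0.345 tilt tool: ylift 0.017 xlift -0.372 tip [691.1  47.  256.3] F [-0.8 -0.6  0.3] t 11.95
{'fx': 309.70691628693146, 'fy': 309.70691628693146, 'cx': 324.6438705747326, 'cy': 196.35772175648296, 'rvec': array([-2.1359382 ,  1.42970892,  0.44893553]), 'tvec': array([-227.93602362,  403.75965964,  774.11352695]), 'shot': 7}
```

View pics/w1.png

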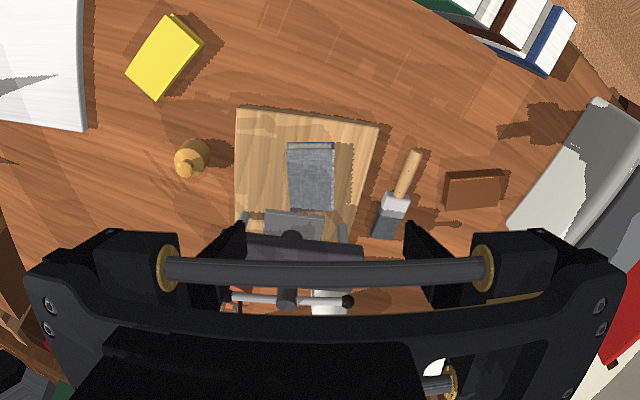

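The wrist view shows the book at (288–333, 150–210) on the base, with the base front corners at (236,107) and (380,126). I'll refine the book and press poses from these.

```bash
cat >> h.py <<'E'
def watz(c,uv,z):
    K=np.array([[c["fx"],0,c["cx"]],[0,c["fy"],c["cy"]],[0,0,1]])
    n=cv2.fisheye.undistortPoints(np.array([[uv]],float),K,np.zeros(4))[0,0]
    R=cv2.Rodrigues(np.array(c["rvec"],float))[0];o=-R.T@np.array(c["tvec"],float).ravel();d=R.T@np.array([*n,1])
    return o+d*(z-o[2])/d[2]
P0=np.array([498.,18.,0]);PY=3.3716
def loc(w,P0=P0,a=PY):
    d=np.asarray(w)-P0; return np.array([d[0]*np.cos(a)+d[1]*np.sin(a),-d[0]*np.sin(a)+d[1]*np.cos(a),d[2]])
E
python3 -c "
from h import *
w=read_camera('wrist')
g=cut_out('book',w)
for r in g:
    m=r['region'].astype(np.uint8); print(r['confidence'],r['at'],m.sum(),cv2.minAreaRect(cv2.findNonZero(m)))
for n,uv,z in [('baseFR',(236,107),18),('baseFL',(380,126),18),('bfr',(288,150),40),('bfl',(333,150),40),('brl',(333,210),40),('brr',(291,209),40),('bfr0',(287,143),18),('ball_a',(347,301),168),('ball_b',(228,297),168),('hub',(287,300),168)]:
    p=watz(w,uv,z);print(n,p.round(1),loc(p).round(1))
a=watz(w,(236,107),18);b=watz(w,(380,126),18);print(np.linalg.norm(a-b), np.arctan2(*(b-a)[1::-1])-np.pi/2)
save('w2',cv2.resize(w['image'][90:320,220:390],None,fx=2.6,fy=2.6,interpolation=cv2.INTER_CUBIC))
"
```

```text
0.78 [308.2, 173.2] 3317 ((309.0, 175.0), (50.0, 70.0), 0.0)
0.76 [164.6, 53.3] 3567 ((160.7035369873047, 54.63411331176758), (49.13771438598633, 78.96959686279297), 39.09385681152344)
0.68 [472.3, 188.1] 2300 ((471.017578125, 188.93931579589844), (40.48762893676758, 65.10794067382812), 87.70938873291016)
baseFR [647.  144.2  18. ] [-173.9  -88.9   18. ]
baseFL [691.7 -38.7  18. ] [-175.7   99.4   18. ]
bfr [623.6  62.2  40. ] [-132.4  -14.4   40. ]
bfl [645.1   9.2  40. ] [-141.2   42.1   40. ]
brl [555.8 -30.   40. ] [-45.3  59.9  40. ]
brr [534.6  27.   40. ] [-37.7  -0.4  40. ]
bfr0 [621.5  64.9  18. ] [-131.   -17.5   18. ]
ball_a [520.9 -59.5 168. ] [ -4.6  80.7 168. ]
ball_b [467.6  81.2 168. ] [ 15.1 -68.4 168. ]
hub [495.   10.5 168. ] [  4.6   6.6 168. ]
188.34165471211 -2.901850572754349
```

View pics/w2.png

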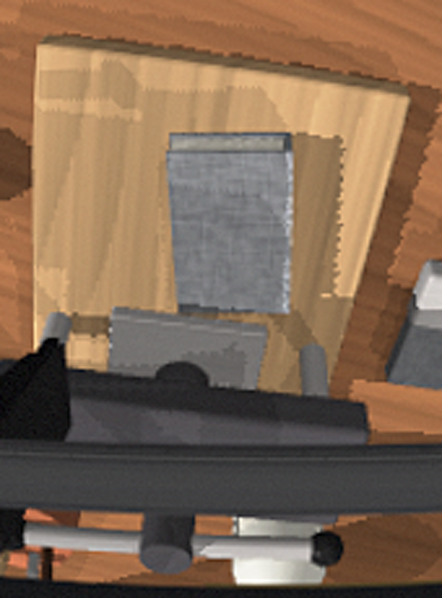

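Both fits agree to within a few mm, and the wrist camera, which matters most for the tool, puts the press y at about 13. I descend so the fingers straddle the book's front end.

Emit:
move_arm:
  commands:
    - [[-0.24, -0.04, -0.93], 0, 1]
    - [[-0.24, -0.04, -0.93], 0, 1]
    - [[-0.24, -0.04, -0.93], 0, 1]
    - [[-0.24, -0.04, -0.93], 0, 1]
    - [[-0.24, -0.04, -0.93], 0, 1]
    - [[-0.24, -0.04, -0.93], 0, 1]
    - [[-0.24, -0.04, -0.93], 0, 1]
    - [[-0.24, -0.04, -0.93], 0, 1]
    - [[0, 0, 0], 0, 1]
    - [[0, 0, 0], 0, 1]

```text
t: 12.93
eef_pos: [697.1, 61.1, 209.1]
tcp_rot: [3.124, 0.385, 0.389]
ft_force: [-0.4, 0.6, 1.1]
opening: 0.999
grip_force: 0.0
```

```bash
python3 -c "
from h import *
st();w=read_camera('wrist');save('w3',cv2.resize(w['image'][60:400,160:480],None,fx=1.7,fy=1.7))"
```

```text
j [ 0.011  0.85   1.426 -0.166  1.224  1.275] pos [697.1  61.1 209.1] lean 0.386 head 0.437 xhead 0.389 lean_x,y 0.348 tilt tool: ylift 0.017 xlift -0.376 tip [632.3  30.9  33.1] F [-0.4  0.6  1.1] t 12.9333
```

View pics/w3.png

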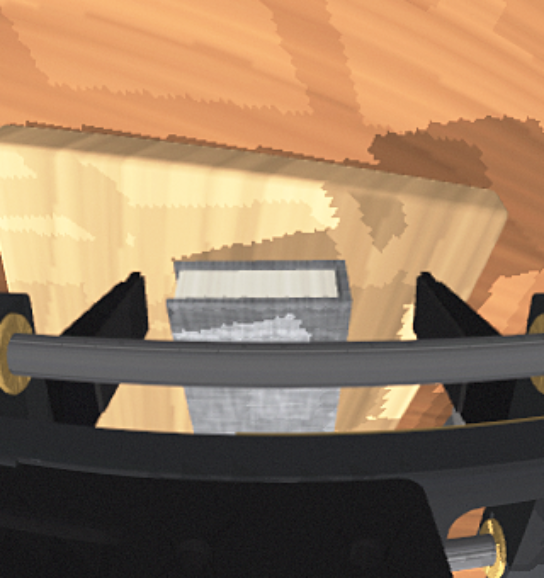

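The fingers straddle the book's front end, tips at (140,275) and (420,275) in the crop, with the book about 7 mm off towards +y. I centre the tool, lower it a little and grip.

Emit:
move_arm:
  commands:
    - [[-0.08, 0.2, -0.2], 0, 1]
    - [[0, 0, 0], 0, 1]
    - [[0, 0, 0], 0, -1]
    - [[0, 0, 0], 0, -1]
    - [[0, 0, 0], 0, -1]
    - [[0, 0, 0], 0, -1]
    - [[0, 0, 0], 0, -1]
    - [[0, 0, 0], 0, -1]

```text
t: 13.65
eef_pos: [694.6, 68.2, 203.2]
tcp_rot: [3.123, 0.384, 0.389]
ft_force: [-0.8, -0.4, 1.2]
opening: 0.649
grip_force: 30.0
```

```bash
python3 -c "
from h import *
st()"
```

```text
j [ 0.021  0.855  1.434 -0.163  1.212  1.284] pos [694.6  68.2 203.2] lean 0.385 head 0.439 xhead 0.389 lean_x,y 0.347 tilt tool: ylift 0.017 xlift -0.375 tip [630.1  37.9  27. ] F [-0.8 -0.4  1.2] t 13.65
```

Emit:
move_arm:
  commands:
    - [[-0.22, -0.09, 0], -0.48, -1]
    - [[-0.22, -0.09, 0], -0.48, -1]
    - [[-0.22, -0.09, 0], -0.48, -1]
    - [[-0.22, -0.09, 0], -0.48, -1]
    - [[-0.28, -0.07, 0], 0, -1]
    - [[-0.28, -0.07, 0], 0, -1]
    - [[-0.28, -0.07, 0], 0, -1]
    - [[-0.28, -0.07, 0], 0, -1]
    - [[0, 0, 0], 0, -1]
    - [[0, 0, 0], 0, -1]

```text
t: 14.48
eef_pos: [634.3, 49.0, 203.1]
tcp_rot: [3.123, 0.385, 0.236]
ft_force: [-0.6, -0.6, -0.1]
opening: 0.649
grip_force: 30.0
```

```bash
python3 -c "
from h import *
st();c=read_camera('scene');save('c2',cv2.resize(c['image'][170:310,290:450],(686,600),interpolation=cv2.INTER_CUBIC))
w=read_camera('wrist');save('w4',w['image'])
a=cv2.imread('pics/c2.png');b=cv2.resize(cv2.imread('pics/w4.png')[90:390,150:490],(0,0),fx=1.3,fy=1.3)
a=a[:,:];a=cv2.resize(a,(400,350));o=np.zeros((max(350,b.shape[0]),400+b.shape[1],3),np.uint8)
a2=cv2.resize(cv2.imread('pics/c2.png')[100:600],(358,261));o=np.zeros((390,800,3),np.uint8);o[:261,:358]=a2;o[:b.shape[0],358:358+b.shape[1]]=b[:390,:442];cv2.imwrite('pics/m4.png',o)"
```

```text
j [-0.012  0.789  1.609 -0.123  1.117  1.393] pos [634.3  49.  203.1] lean 0.385 head 0.285 xhead 0.236 lean_x,y 0.348 tilt tool: ylift 0.017 xlift -0.376 tip [565.7  28.9  27. ] F [-0.6 -0.6 -0.1] t 14.4833
```

View pics/m4.png

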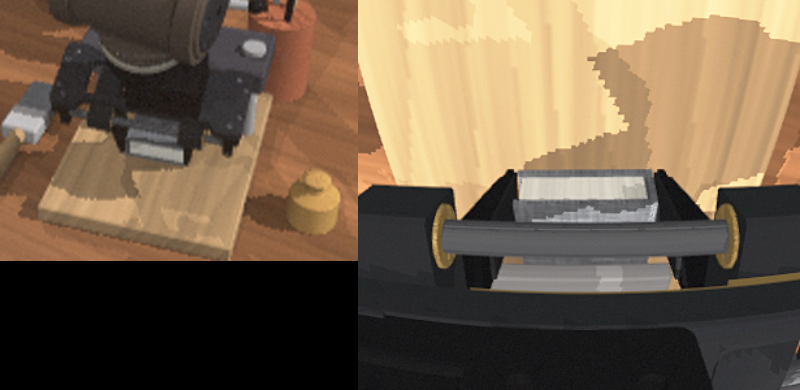

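The book is held square between the fingers. In the crop its front corners are at (513,205) and (657,205), the plate's front edge spans (497–678, 265) and the base edges are visible. I'll compute the lateral centring from these.

```bash
python3 -c "
from h import *
w=read_camera('wrist');im=w['image'].astype(int)
f=lambda X,Y:(150+(X-358)/1.3,90+Y/1.3)
L=lambda p:loc(p,np.array([498,13,0]),np.pi+.235)
for n,X,Y,z in [('book f top L',513,205,40),('book f top R',657,205,40),('bot L',516,170,18),('bot R',655,170,18),('base L',370,60,18),('base L',381,140,18),('base R',785,150,18),('base R',799,80,18),('plat L',497,265,46+10),('plat R',672,262,56)]:
    print(n,f(X,Y),L(watz(w,f(X,Y),z)).round(1))
for y in (150,170,190,200): print(y,[ (x,tuple(im[y,x])) for x in list(range(154,172,2))+list(range(466,490,3))])
"
```

```text
book f top L (269.2307692307692, 247.69230769230768) [-74.4 -30.3  40. ]
book f top R (380.0, 247.69230769230768) [-73.8  31.7  40. ]
bot L (271.53846153846155, 220.76923076923077) [-75.2 -31.4  18. ]
bot R (378.46153846153845, 220.76923076923077) [-74.8  33.9  18. ]
base L (159.23076923076923, 136.15384615384616) [-134.6  -89.5   18. ]
base L (167.69230769230768, 197.69230769230768) [-92.9 -96.1  18. ]
base R (478.46153846153845, 205.3846153846154) [-85.9  99.6  18. ]
base R (489.2307692307692, 151.53846153846155) [-125.    94.7   18. ]
plat L (256.9230769230769, 293.8461538461538) [-52.1 -38.5  56. ]
plat R (391.53846153846155, 291.53846153846155) [-53.2  39.   56. ]
150 [(154, (np.int64(255), np.int64(242), np.int64(181))), (156, (np.int64(251), np.int64(227), np.int64(167))), (158, (np.int64(252), np.int64(232), np.int64(173))), (160, (np.int64(251), np.int64(229), np.int64(170))), (162, (np.int64(249), np.int64(224), np.int64(161))), (164, (np.int64(248), np.int64(221), np.int64(159))), (166, (np.int64(248), np.int64(220), np.int64(157))), (168, (np.int64(248), np.int64(220), np
[... 2519 characters left out ...]
.int64(63))), (162, (np.int64(139), np.int64(95), np.int64(61))), (164, (np.int64(141), np.int64(96), np.int64(64))), (166, (np.int64(143), np.int64(97), np.int64(65))), (168, (np.int64(147), np.int64(97), np.int64(65))), (170, (np.int64(255), np.int64(236), np.int64(175))), (466, (np.int64(205), np.int64(165), np.int64(118))), (469, (np.int64(214), np.int64(172), np.int64(126))), (472, (np.int64(164), np.int64(109), np.int64(72))), (475, (np.int64(164), np.int64(112), np.int64(76))), (478, (np.int64(161), np.int64(109), np.int64(72))), (481, (np.int64(161), np.int64(109), np.int64(74))), (484, (np.int64(161), np.int64(109), np.int64(73))), (487, (np.int64(133), np.int64(92), np.int64(62)))]
```

```bash
python3 -c "
from h import *
w=read_camera('wrist');im=w['image'].astype(int)
L=lambda p:loc(p,np.array([498,13,0]),np.pi+.235)
l=[];r=[]
for y in range(165,215,3):
    g=im[y].sum(1); d=np.diff(g.astype(float))
    xl=140+np.argmax(d[140:200]); xr=455+np.argmin((g[457:500]-g[453:496])) +1
    l.append(L(watz(w,(xl+.5,y),18)));r.append(L(watz(w,(xr+.5,y),18)))
for q in (l,r):
    q=np.array(q);print(np.polyfit(q[:,0]+75,q[:,1],1),q[:,1].round(1))
st()
"
```

```text
[-7.36375796e-02 -9.84996278e+01] [ -96.   -95.9  -95.8  -95.8  -96.4  -95.7  -96.4  -96.4  -96.3  -96.3
  -96.3  -96.3  -96.4  -96.4 -104.8  -96.5  -96.5]
[1.17470066e-02 9.34428057e+01] [93.5 93.4 93.4 92.6 92.6 92.5 92.5 93.2 93.2 93.2 93.9 93.2 93.2 93.9
 93.2 93.3 93.3]
j [-0.012  0.789  1.608 -0.123  1.118  1.394] pos [634.7  49.1 203. ] lean 0.386 head 0.285 xhead 0.236 lean_x,y 0.348 tilt tool: ylift 0.017 xlift -0.376 tip [566.1  29.   27. ] F [-1.8 -0.2  2.5] t 14.6833
```

The book is about 2 mm off towards +y relative to the base edges. I correct that while sliding 17 mm further, then release, back off and set the fingers about 30 mm apart for the push.

Emit:
move_arm:
  commands:
    - [[-0.19, -0.02, 0], 0, -1]
    - [[-0.19, -0.02, 0], 0, -1]
    - [[-0.19, -0.03, 0], 0, -1]
    - [[0, 0, 0], 0, -1]
    - [[0, 0, 0], 0, 0.6]
    - [[0, 0, 0], 0, 0.6]
    - [[0, 0, 0], 0, 0.6]
    - [[0.32, 0.08, 0], 0, 0.6]
    - [[0.32, 0.08, 0], 0, 0.6]
    - [[0.32, 0.08, 0], 0, 0.6]
    - [[0, 0, 0], 0, -0.36]
    - [[0, 0, 0], 0, -0.36]
    - [[0, 0, 0], 0, -0.36]
    - [[0, 0, 0], 0, -0.36]
    - [[0, 0, 0], 0, -0.36]

```text
t: 15.93
eef_pos: [646.0, 54.0, 203.1]
tcp_rot: [3.123, 0.385, 0.236]
ft_force: [1.1, 0.0, 0.0]
opening: 0.506
grip_force: 0.0
```

```bash
python3 -c "
from h import *
s,M=st();z=M[:,2];print('tip loc',loc(s['eef_pos']+190*z,np.array([498,13,0]),np.pi+.235),s['opening'])
w=read_camera('wrist');save('w5',cv2.resize(w['image'][150:350,200:460],None,fx=3,fy=3,interpolation=cv2.INTER_CUBIC))"
```

```text
j [-0.005  0.801  1.575 -0.118  1.139  1.397] pos [646.   54.  203.1] lean 0.385 head 0.284 xhead 0.236 lean_x,y 0.348 tilt tool: ylift 0.017 xlift -0.375 tip [577.4  34.   27. ] F [1.1 0.  0. ] t 15.9333
tip loc [-82.15696907  -1.93451417  26.99533521] 0.5062166280503423
```

View pics/w5.png

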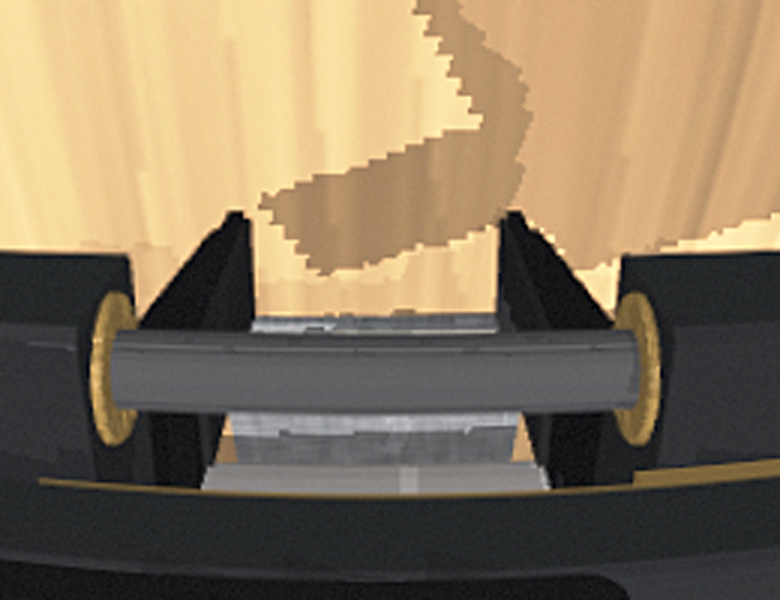

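Emit:
move_arm:
  commands:
    - [[0, 0, 0], 0, -0.36]
    - [[0, 0, 0], 0, -0.36]
    - [[-0.12, -0.03, 0], 0, -0.36]
    - [[-0.12, -0.03, 0], 0, -0.36]
    - [[-0.12, -0.03, 0], 0, -0.36]
    - [[-0.12, -0.03, 0], 0, -0.36]
    - [[-0.12, -0.03, 0], 0, -0.36]
    - [[0, 0, 0], 0, -0.36]

```text
t: 16.65
eef_pos: [627.7, 49.5, 203.1]
tcp_rot: [3.123, 0.385, 0.236]
ft_force: [0.0, -0.6, -0.5]
opening: 0.32
grip_force: 0.0
```

Emit:
move_arm:
  commands:
    - [[-0.03, -0.008, 0], 0, -0.36]
    - [[0, 0, 0], 0, -0.36]

```text
t: 16.82
eef_pos: [627.4, 49.4, 203.2]
tcp_rot: [3.123, 0.384, 0.236]
ft_force: [0.4, -0.5, -0.3]
opening: 0.321
grip_force: 0.1
```

Emit:
move_arm:
  commands:
    - [[-0.03, -0.008, 0], 0, -0.36]
    - [[0, 0, 0], 0, -0.36]

```text
t: 16.98
eef_pos: [626.6, 49.2, 203.1]
tcp_rot: [3.123, 0.384, 0.236]
ft_force: [1.7, -0.3, 0.4]
opening: 0.325
grip_force: 0.5
```

Emit:
move_arm:
  commands:
    - [[-0.03, -0.008, 0], 0, -0.36]
    - [[0, 0, 0], 0, -0.36]

```text
t: 17.15
eef_pos: [625.9, 49.0, 203.3]
tcp_rot: [3.123, 0.383, 0.236]
ft_force: [3.2, 0.5, 0.0]
opening: 0.321
grip_force: 1.9
```

```bash
cat >> h.py <<'E'
def tl():
    s,M=st();z=M[:,2];print('tip loc',loc(s['eef_pos']+190*z,np.array([498,13,0]),np.pi+.235).round(1),s['opening'])
    return s
E
python3 -c "
from h import *
tl()"
```

```text
j [-0.013  0.779  1.632 -0.124  1.101  1.396] pos [625.9  49.  203.3] lean 0.383 head 0.286 xhead 0.236 lean_x,y 0.346 tilt tool: ylift 0.017 xlift -0.373 tip [557.8  28.9  27. ] F [3.2 0.5 0. ] t 17.15
tip loc [-61.9  -1.6  27. ] 0.320909802259192
```

Emit:
move_arm:
  commands:
    - [[-0.03, -0.008, 0], 0, -0.36]
    - [[0, 0, 0], 0, -0.36]

```text
t: 17.32
eef_pos: [625.4, 48.6, 203.5]
tcp_rot: [3.122, 0.381, 0.236]
ft_force: [6.5, 0.5, -0.4]
opening: 0.32
grip_force: 3.4
```

Emit:
move_arm:
  commands:
    - [[-0.03, -0.008, 0], 0, -0.36]
    - [[0, 0, 0], 0, -0.36]

```text
t: 17.48
eef_pos: [624.9, 48.4, 203.6]
tcp_rot: [3.122, 0.379, 0.236]
ft_force: [9.5, 0.2, 0.1]
opening: 0.322
grip_force: 4.8
```

Emit:
move_arm:
  commands:
    - [[-0.03, -0.008, 0], 0, -0.36]
    - [[0, 0, 0], 0, -0.36]

```text
t: 17.65
eef_pos: [624.5, 48.1, 203.9]
tcp_rot: [3.121, 0.377, 0.235]
ft_force: [12.9, 1.0, -1.1]
opening: 0.322
grip_force: 6.2
```

The push force rises steadily at about 3 N/mm from a tip position of about -61.5 on, so the book is against the stop. I retract and rise, then check its position numerically from the wrist camera.

Emit:
move_arm:
  commands:
    - [[0.16, 0.04, 0], 0, -0.36]
    - [[0.49, 0.12, 0], 0, -0.6]
    - [[0.65, 0.15, 0], 0, -1]
    - [[0.65, 0.15, 0], 0, -1]
    - [[0.65, 0.15, 0.3], 0, -1]
    - [[0, 0, 1], 0, -1]
    - [[0, 0, 1], 0, -1]
    - [[0, 0, 1], 0, -1]
    - [[0, 0, 1], 0, -1]
    - [[0, 0, 1], 0, -1]
    - [[0, 0, 1], 0, -1]
    - [[0, 0, 0], 0, -1]
    - [[0, 0, 0], 0, -1]

```text
t: 18.73
eef_pos: [700.6, 66.6, 393.5]
tcp_rot: [3.123, 0.383, 0.236]
ft_force: [0.1, -0.4, -0.6]
opening: 0.002
grip_force: 0.0
```

```bash
python3 -c "
from h import *
tl();w=read_camera('wrist');save('w6',w['image'])
L=lambda p:loc(p,np.array([498,13,0]),np.pi+.235)
for th in('book','platen'):
  for r in cut_out(th,w):
    m=r['region'].astype(np.uint8); x,y,W,H=cv2.boundingRect(cv2.findNonZero(m))
    print(th,round(r['confidence'],2),r['at'],m.sum(),(x,y,W,H),L(watz(w,r['at'],40)).round())
    if abs(x-320)<150:
      for xx in range(x,x+W,max(1,W//10)):
        yy=np.flatnonzero(m[:,xx])
        if len(yy): print(xx,yy.min(),yy.max(),L(watz(w,(xx,yy.min()),18)).round(1),L(watz(w,(xx,yy.min()),40)).round(1),L(watz(w,(xx,yy.max()),40)).round(1))
im=w['image'];print([tuple(map(int,im[y,320])) for y in range(150,300,4)])
"
```

```text
j [ 0.013  0.667  1.273 -0.101  1.572  1.363] pos [700.6  66.6 393.5] lean 0.383 head 0.286 xhead 0.236 lean_x,y 0.346 tilt tool: ylift 0.017 xlift -0.374 tip [632.4  46.5 217.3] F [ 0.1 -0.4 -0.6] t 18.7333
tip loc [-138.5   -1.3  217.3] 0.002405567496687443
book 0.85 [320.3, 188.2] 889 (297, 180, 50, 19) [-51.  -2.  40.]
297 186 196 [-39.1 -32.7  18. ] [-54.2 -30.8  40. ] [-39.1 -31.5  40. ]
302 180 197 [-48.4 -25.9  18. ] [-62.9 -24.4  40. ] [-37.6 -25.3  40. ]
307 180 197 [-48.4 -19.4  18. ] [-62.8 -18.4  40. ] [-37.5 -19.1  40. ]
312 180 197 [-48.3 -13.   18. ] [-62.8 -12.4  40. ] [-37.5 -12.8  40. ]
317 180 198 [-48.3  -6.6  18. ] [-62.8  -6.4  40. ] [-35.9  -6.6  40. ]
322 180 197 [-48.3  -0.2  18. ] [-62.7  -0.4  40. ] [-37.4  -0.4  40. ]
327 180 197 [-48.3   6.2  18. ] [-62.7   5.5  40. ] [-37.4   5.8  40. ]
332 180 197 [-48.2  12.6  18. ] [-62.7  11.5  40. ] [-37.4  12.1  40. ]
337 180 197 [-48.2  19.1  18. ] [-62.7  17.5  40. ] [-37.3  18.3  40. ]
342 180 197 [-48.2  25.5  18. ] [-62.7  23.5  40. ] [-37.3  24.6  40. ]
book 0.8 [150.3, 42.4] 4444 (110, 0, 82, 93) [-240. -18
[... 826 characters left out ...]
4  40. ] [13.1 36.2 40. ]
356 203 203 [-10.8  46.1  18. ] [-27.7  42.8  40. ] [-27.7  42.8  40. ]
[(185, 147, 104), (187, 147, 106), (184, 146, 105), (186, 149, 106), (184, 147, 103), (184, 145, 105), (187, 146, 104), (147, 117, 85), (159, 155, 145), (158, 153, 143), (124, 125, 129), (75, 75, 76), (100, 99, 97), (141, 138, 137), (125, 122, 120), (123, 120, 119), (124, 120, 120), (130, 127, 124), (13, 12, 11), (17, 13, 15), (7, 9, 10), (10, 15, 13), (10, 10, 12), (17, 16, 19), (15, 15, 17), (101, 83, 47), (113, 93, 52), (125, 102, 58), (131, 103, 56), (132, 105, 57), (143, 115, 67), (150, 121, 68), (142, 114, 66), (149, 120, 68), (143, 112, 62), (143, 115, 65), (129, 102, 55), (132, 106, 61)]
```

The book's front foot sits at local x -48 (within calibration of -50). It is square, since its front edge lies on one row, and within about 1 mm of centre. Now I compute the orbit for winding end_a, with closed fingers pushing the bar at radius 47.

```bash
cat > orb.py <<'E'
from h import *
import sys
P=np.array([496.4,14.2]);a=.235;R=47
def tcp(phi,tipz):
    l=R*np.array([np.sin(phi),np.cos(phi)])
    q=P+l[0]*np.array([-np.cos(a),-np.sin(a)])+l[1]*np.array([np.sin(a),-np.cos(a)])
    return np.array([q[0]+62,q[1]+18.3,tipz+176.2])
def phi_of(p):
    d=p[:2]-[62,18.3]-P; lx=-d[0]*np.cos(a)-d[1]*np.sin(a); ly=d[0]*np.sin(a)-d[1]*np.cos(a); return np.arctan2(lx,ly),np.hypot(lx,ly)
def rows(p,f0,f1,n,z0,z1):
    out=[]
    for k in range(1,n+1):
        s=k/n; d=((tcp(f0+(f1-f0)*s,z0+(z1-z0)*s)-p)/30).round(2); p=p+d*30; out.append(f"[[{d[0]:g}, {d[1]:g}, {d[2]:g}], 0, -1]")
    print("["+", ".join(out)+"]"); return p
E
python3 -c "
from orb import *
p=env.state()['eef_pos'];t=tcp(-1.0,150);print(p,t,(t-p)/30)
p=t
f=-1.0
for n in range(4):
    p=rows(p,f,f+1.8,18,150-2.5*n,147.5-2.5*n);f+=1.8
"
```

```text
[700.73622897  66.53092506 390.41816122] [602.77496552  17.01250714 326.2       ] [-3.26537545 -1.65061393 -2.14060537]
[[[-0.06, -0.15, -0], 0, -1], [[-0.07, -0.13, -0.01], 0, -1], [[-0.09, -0.13, -0], 0, -1], [[-0.1, -0.13, -0.01], 0, -1], [[-0.11, -0.11, -0], 0, -1], [[-0.12, -0.1, -0.01], 0, -1], [[-0.13, -0.08, -0], 0, -1], [[-0.14, -0.07, -0.01], 0, -1], [[-0.14, -0.06, -0], 0, -1], [[-0.15, -0.05, -0.01], 0, -1], [[-0.16, -0.03, -0], 0, -1], [[-0.15, -0.01, -0.01], 0, -1], [[-0.16, 0, -0], 0, -1], [[-0.16, 0.02, -0], 0, -1], [[-0.15, 0.03, -0.01], 0, -1], [[-0.15, 0.05, -0], 0, -1], [[-0.14, 0.07, -0.01], 0, -1], [[-0.14, 0.07, -0], 0, -1]]
[[[-0.13, 0.09, -0.01], 0, -1], [[-0.11, 0.11, -0], 0, -1], [[-0.11, 0.11, -0.01], 0, -1], [[-0.1, 0.12, -0], 0, -1], [[-0.08, 0.14, -0.01], 0, -1], [[-0.07, 0.14, -0], 0, -1], [[-0.05, 0.14, -0.01], 0, -1], [[-0.04, 0.16, -0], 0, -1], [[-0.03, 0.15, -0], 0, -1], [[-0.01, 0.16, -0.01], 0, -1], [[0.01, 0.15, -0], 0, -1], [[0.02, 0.16, -0.01], 0, -1], [[0.04, 0.15, -0], 0, -1], [[0.05, 0.15, -0.01], 0, -1], [[0.07, 0.14, -0], 0, -1], [[0.08, 
[... 428 characters left out ...]
07, -0.01], 0, -1], [[0.14, -0.08, -0], 0, -1], [[0.12, -0.1, -0.01], 0, -1], [[0.11, -0.11, -0], 0, -1], [[0.1, -0.12, -0.01], 0, -1], [[0.09, -0.13, 0], 0, -1]]
[[[0.07, -0.14, -0], 0, -1], [[0.06, -0.14, -0.01], 0, -1], [[0.05, -0.15, -0], 0, -1], [[0.03, -0.15, -0.01], 0, -1], [[0.02, -0.16, -0], 0, -1], [[-0, -0.16, -0.01], 0, -1], [[-0.02, -0.15, -0], 0, -1], [[-0.03, -0.16, -0.01], 0, -1], [[-0.05, -0.14, -0], 0, -1], [[-0.06, -0.15, -0.01], 0, -1], [[-0.08, -0.14, -0], 0, -1], [[-0.08, -0.13, -0.01], 0, -1], [[-0.11, -0.11, -0], 0, -1], [[-0.11, -0.11, -0], 0, -1], [[-0.12, -0.1, -0.01], 0, -1], [[-0.13, -0.08, -0], 0, -1], [[-0.14, -0.08, -0.01], 0, -1], [[-0.15, -0.05, -0], 0, -1]]
```

Emit:
move_arm:
  commands:
    - [[-0.65, -0.33, 0], 0, -1]
    - [[-0.65, -0.33, 0], 0, -1]
    - [[-0.65, -0.33, 0], 0, -1]
    - [[-0.65, -0.33, 0], 0, -1]
    - [[-0.66, -0.33, 0], 0, -1]
    - [[0, 0, -0.7], 0, -1]
    - [[0, 0, -0.7], 0, -1]
    - [[0, 0, -0.74], 0, -1]
    - [[0, 0, 0], 0, -1]

```text
t: 19.63
eef_pos: [602.3, 16.9, 323.2]
tcp_rot: [3.126, 0.392, 0.236]
ft_force: [-0.3, 0.8, 0.3]
opening: 0.005
grip_force: 0.0
```

Emit:
move_arm:
  commands:
    - [[-0.06, -0.15, 0], 0, -1]
    - [[-0.07, -0.13, -0.01], 0, -1]
    - [[-0.09, -0.13, 0], 0, -1]
    - [[-0.1, -0.13, -0.01], 0, -1]
    - [[-0.11, -0.11, 0], 0, -1]
    - [[-0.12, -0.1, -0.01], 0, -1]
    - [[-0.13, -0.08, 0], 0, -1]
    - [[-0.14, -0.07, -0.01], 0, -1]
    - [[-0.14, -0.06, 0], 0, -1]

```text
t: 20.38
eef_pos: [574.0, -11.9, 326.8]
tcp_rot: [3.123, 0.384, 0.236]
ft_force: [4.2, 1.9, -0.5]
opening: 0.003
grip_force: 1.7
```

```bash
python3 -c "
from orb import *
s,M=st();print(phi_of(s['eef_pos']))"
```

```text
j [-0.115  0.554  1.701 -0.155  1.246  1.293] pos [574.  -11.9 326.8] lean 0.384 head 0.285 xhead 0.236 lean_x,y 0.347 tilt tool: ylift 0.017 xlift -0.374 tip [505.6 -32.  150.6] F [ 4.2  1.9 -0.5] t 20.3833
(np.float64(-0.10186459000718129), np.float64(47.09086654814211))
```

The finger is in contact, with about 4 N of turning reaction. I continue the orbit.

Emit:
move_arm:
  commands:
    - [[-0.15, -0.05, -0.01], 0, -1]
    - [[-0.16, -0.03, 0], 0, -1]
    - [[-0.15, -0.01, -0.01], 0, -1]
    - [[-0.16, 0, 0], 0, -1]
    - [[-0.16, 0.02, 0], 0, -1]
    - [[-0.15, 0.03, -0.01], 0, -1]
    - [[-0.15, 0.05, 0], 0, -1]
    - [[-0.14, 0.07, -0.01], 0, -1]
    - [[-0.14, 0.07, 0], 0, -1]

```text
t: 21.13
eef_pos: [533.1, -7.1, 325.5]
tcp_rot: [3.123, 0.385, 0.236]
ft_force: [2.6, 0.5, 0.7]
opening: 0.002
grip_force: 1.2
```

Emit:
move_arm:
  commands:
    - [[-0.13, 0.09, -0.01], 0, -1]
    - [[-0.11, 0.11, 0], 0, -1]
    - [[-0.11, 0.11, -0.01], 0, -1]
    - [[-0.1, 0.12, 0], 0, -1]
    - [[-0.08, 0.14, -0.01], 0, -1]
    - [[-0.07, 0.14, 0], 0, -1]
    - [[-0.05, 0.14, -0.01], 0, -1]
    - [[-0.04, 0.16, 0], 0, -1]
    - [[-0.03, 0.15, 0], 0, -1]

```text
t: 21.88
eef_pos: [511.7, 27.9, 324.2]
tcp_rot: [3.123, 0.385, 0.236]
ft_force: [2.5, -3.6, 0.3]
opening: 0.002
grip_force: 1.7
```

```bash
python3 -c "
from orb import *
s,M=st();print(phi_of(s['eef_pos']))"
```

```text
j [-0.054  0.483  1.855 -0.136  1.172  1.354] pos [511.7  27.9 324.2] lean 0.385 head 0.285 xhead 0.236 lean_x,y 0.348 tilt tool: ylift 0.017 xlift -0.375 tip [443.2   7.8 148.2] F [ 2.5 -3.6  0.3] t 21.8833
(np.float64(1.7079474355122695), np.float64(46.898801127631636))
```

Emit:
move_arm:
  commands:
    - [[-0.01, 0.16, -0.01], 0, -1]
    - [[0.01, 0.15, 0], 0, -1]
    - [[0.02, 0.16, -0.01], 0, -1]
    - [[0.04, 0.15, 0], 0, -1]
    - [[0.05, 0.15, -0.01], 0, -1]
    - [[0.07, 0.14, 0], 0, -1]
    - [[0.08, 0.13, -0.01], 0, -1]
    - [[0.1, 0.13, 0], 0, -1]
    - [[0.1, 0.11, -0.01], 0, -1]

```text
t: 22.63
eef_pos: [525.9, 66.4, 322.7]
tcp_rot: [3.123, 0.385, 0.236]
ft_force: [-1.3, -3.7, 2.0]
opening: 0.003
grip_force: 1.6
```

Emit:
move_arm:
  commands:
    - [[0.12, 0.11, 0], 0, -1]
    - [[0.13, 0.09, -0.01], 0, -1]
    - [[0.13, 0.08, 0], 0, -1]
    - [[0.14, 0.06, -0.01], 0, -1]
    - [[0.15, 0.05, 0], 0, -1]
    - [[0.16, 0.04, 0], 0, -1]
    - [[0.15, 0.02, -0.01], 0, -1]
    - [[0.16, 0, 0], 0, -1]
    - [[0.15, -0.01, -0.01], 0, -1]

```text
t: 23.38
eef_pos: [564.9, 79.2, 321.5]
tcp_rot: [3.123, 0.384, 0.236]
ft_force: [-4.8, -0.5, 1.1]
opening: 0.001
grip_force: 1.7
```

```bash
python3 -c "
from orb import *
s,M=st();print(phi_of(s['eef_pos']))"
```

```text
j [ 0.037  0.557  1.713 -0.097  1.248  1.417] pos [564.9  79.2 321.5] lean 0.385 head 0.284 xhead 0.236 lean_x,y 0.348 tilt tool: ylift 0.017 xlift -0.375 tip [496.4  59.2 145.4] F [-4.8 -0.5  1.1] t 23.3833
(np.float64(-2.769032899693274), np.float64(47.154639254963364))
```

Emit:
move_arm:
  commands:
    - [[0.16, -0.03, 0], 0, -1]
    - [[0.15, -0.04, -0.01], 0, -1]
    - [[0.14, -0.06, 0], 0, -1]
    - [[0.14, -0.07, -0.01], 0, -1]
    - [[0.14, -0.08, 0], 0, -1]
    - [[0.12, -0.1, -0.01], 0, -1]
    - [[0.11, -0.11, 0], 0, -1]
    - [[0.1, -0.12, -0.01], 0, -1]
    - [[0.09, -0.13, 0], 0, -1]

```text
t: 24.13
eef_pos: [599.2, 56.6, 320.3]
tcp_rot: [3.123, 0.384, 0.236]
ft_force: [-2.3, 2.5, -0.9]
opening: 0.004
grip_force: 1.4
```

Emit:
move_arm:
  commands:
    - [[0.07, -0.14, 0], 0, -1]
    - [[0.06, -0.14, -0.01], 0, -1]
    - [[0.05, -0.15, 0], 0, -1]
    - [[0.03, -0.15, -0.01], 0, -1]
    - [[0.02, -0.16, 0], 0, -1]
    - [[0, -0.16, -0.01], 0, -1]
    - [[-0.02, -0.15, 0], 0, -1]
    - [[-0.03, -0.16, -0.01], 0, -1]
    - [[-0.05, -0.14, 0], 0, -1]

```text
t: 24.88
eef_pos: [603.2, 16.1, 319.1]
tcp_rot: [3.124, 0.383, 0.236]
ft_force: [-0.4, 5.4, -2.2]
opening: 0.004
grip_force: 2.2
```

```bash
python3 -c "
from orb import *
s,M=st();print(phi_of(s['eef_pos']))"
```

```text
j [-0.065  0.6    1.631 -0.134  1.275  1.329] pos [603.2  16.1 319.1] lean 0.383 head 0.284 xhead 0.236 lean_x,y 0.346 tilt tool: ylift 0.017 xlift -0.373 tip [535.   -3.8 142.9] F [-0.4  5.4 -2.2] t 24.8833
(np.float64(-0.9848887861291438), np.float64(47.67984789445895))
```

Emit:
move_arm:
  commands:
    - [[-0.06, -0.15, 0], 0, -1]
    - [[-0.08, -0.14, 0], 0, -1]
    - [[-0.08, -0.13, 0], 0, -1]
    - [[0, 0, 0], 0, -1]

```text
t: 25.22
eef_pos: [596.1, 3.0, 319.3]
tcp_rot: [3.122, 0.384, 0.235]
ft_force: [1.1, -0.0, -2.2]
opening: 0.004
grip_force: 0.9
```

Emit:
move_arm:
  commands:
    - [[-0.1, -0.11, 0], 0, -1]
    - [[0, 0, 0], 0, -1]

```text
t: 25.38
eef_pos: [593.0, 0.1, 319.3]
tcp_rot: [3.123, 0.384, 0.236]
ft_force: [1.3, 0.3, -2.0]
opening: 0.005
grip_force: 1.1
```

Emit:
move_arm:
  commands:
    - [[-0.06, -0.06, 0], 0, -1]
    - [[0, 0, 0], 0, -1]

```text
t: 25.55
eef_pos: [591.7, -1.1, 319.4]
tcp_rot: [3.124, 0.382, 0.236]
ft_force: [4.8, 5.0, -3.1]
opening: 0.003
grip_force: 3.5
```

Emit:
move_arm:
  commands:
    - [[-0.06, -0.05, 0], 0, -1]
    - [[0, 0, 0], 0, -1]

```text
t: 25.72
eef_pos: [590.6, -1.8, 319.8]
tcp_rot: [3.125, 0.377, 0.235]
ft_force: [12.7, 14.5, -2.5]
opening: 0.003
grip_force: 8.1
```

```bash
python3 -c "
from orb import *
s,M=st();print(phi_of(s['eef_pos']))"
```

```text
j [-0.096  0.582  1.665 -0.144  1.251  1.306] pos [590.6  -1.8 319.8] lean 0.378 head 0.282 xhead 0.235 lean_x,y 0.343 tilt tool: ylift 0.016 xlift -0.369 tip [523.3 -21.3 143.2] F [12.7 14.5 -2.5] t 25.7167
(np.float64(-0.5197579309000342), np.float64(47.0643863348422))
```

The force jumped to 19 N (0.9 N m, far above the 0.15 needed) at a bar angle of about 6.2, so the handle is at its stop. I back off, rise clear and check.

Emit:
move_arm:
  commands:
    - [[0.2, 0.2, 0], 0, -1]
    - [[0.3, 0.25, 0], 0, -1]
    - [[0, 0, 0.5], 0, -1]
    - [[0, 0, 1], 0, -1]
    - [[0, 0, 1], 0, -1]
    - [[0, 0, 1], 0, -1]
    - [[0, 0, 1], 0, -1]
    - [[0.5, 0.9, 0.5], 0, -1]
    - [[0.5, 0.9, 0.5], 0, -1]
    - [[0.5, 0.9, 0], 0, -1]
    - [[0.5, 0.9, 0], 0, -1]
    - [[0.5, 0.9, 0], 0, -1]
    - [[0.5, 0.9, 0], 0, -1]
    - [[0.5, 0.9, 0], 0, -1]
    - [[0.5, 0.9, 0], 0, -1]
    - [[0, 0, 0], 0, -1]
    - [[0, 0, 0], 0, -1]

```text
t: 27.13
eef_pos: [725.0, 228.4, 482.8]
tcp_rot: [3.122, 0.387, 0.237]
ft_force: [-0.4, -0.6, -0.2]
opening: 0.006
grip_force: 0.0
```

```bash
python3 -c "
from h import *
st();c=read_camera('scene');s=read_camera('side')
a=cv2.resize(c['image'][165:305,290:450],(480,420),interpolation=cv2.INTER_CUBIC);b=cv2.resize(s['image'][140:245,250:370],(320,280),interpolation=cv2.INTER_CUBIC)
o=np.zeros((420,800,3),np.uint8);o[:,:480]=a;o[:280,480:]=b;save('fin',o)"
```

```text
j [ 0.221  0.712  0.956 -0.026  1.86   1.548] pos [725.  228.4 482.8] lean 0.387 head 0.288 xhead 0.237 lean_x,y 0.349 tilt tool: ylift 0.018 xlift -0.377 tip [656.2 208.  306.8] F [-0.4 -0.6 -0.2] t 27.1333
```

View pics/fin.png

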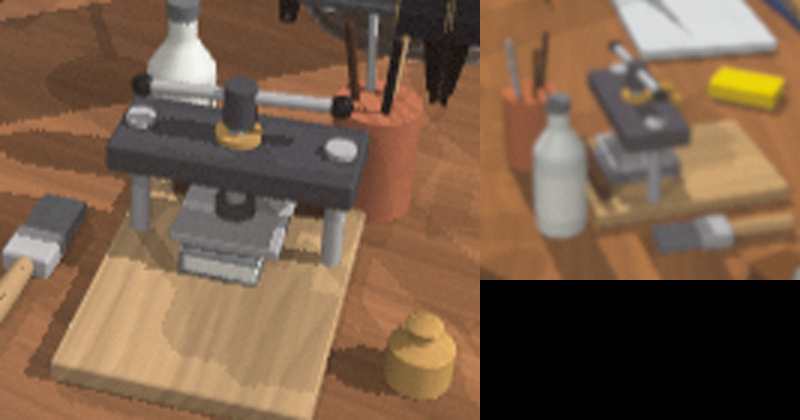

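The plate rests on the book at (220,262), square and central. The bar is back across at about 6.2 rad, and the bystanders are where they were.

```bash
python3 -c "
from h import *
print(env.job_done())"
```

```text
the job is handed in; nothing more can be done
None
```

The job is handed in at about 27 s: the grey book is against the back stop, square and within about 1 mm of centre, and the T-handle is wound to its stop with the plate down on the book and the gripper clear. The verdict was not shown. One risk: leaning the tool meant driving the arm to its reach limit, where joint 3 read 0.047–0.048 against a stated minimum of 0.05.

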